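# Fit the strap slider on a controller's bent guard bar

### The job

Take the strap slider, the aluminium block with the large hole right through it, off the bench and thread it over the free end of the controller's bent guard bar. Slide it along the bar and around the bend until it sits against the round stop flange near the housing, and leave it hanging there on the bar.

Things in the scene. Friction and masses are not known exactly. Their poses are not given: they have to be found in the camera images.
- slider_center (a point): Centre of the strap slider: aluminium block, 100 g, loose on the bench, 24 mm thick (x), 46 wide (y), 56 high (z). A 32 mm round hole runs right through along x; this point is the centre of hole and block, 28 mm above the underside. Either end may go first. Not wanted: a block of the same size without a hole, and a smaller block (34 mm) with a 10 mm hole.
- bar_end (a point): Free end of the guard bar, a level round steel bar, 12 mm diameter, centre line 120 mm above the bench; the rounded tip reaches 6 mm beyond this point. The bar is fixed to the black controller (300 x 130 mm, in a cradle, immovable); below it is bare bench. The free leg runs straight from here 85 mm towards bar_corner, then the bend begins.
- bar_corner (a point): Point where the centre lines of the bar's two straight legs would cross (120 mm above the bench). The bend is round: a level 50 degree arc of 50 mm centre-line radius, starting and ending 23 mm from this point along the legs, so the bar passes 5 mm inside it.
- bar_seat (a point): On the bar's centre line: the slider's centre when it touches the stop flange (38 mm diameter), 73 mm from bar_corner on the second leg. Its y axis runs along this leg to the housing: flange face 12 mm beyond this point, housing face 65 mm (its top 10 mm above the bar; taller levers and panel 125 mm or more beyond). Let go, the slider hangs with its centre 10 mm below the bar's centre line.
Things that resemble listed ones, but are neither listed nor needed, are in the scene too. What is shaped like the part that bears slider_center but purple, turquoise or yellow is not meant.

How it is judged:
At the end, for the whole second after the job is handed in: The slider hangs released and at rest on the bar's second leg, at the stop flange: its centre within 15 mm of the touching position along the bar, within 14 mm of the bar sideways and from 4 mm above to 16 mm below it, its hole in line with the bar to within 20 degrees (x of slider_center in the frame of bar_seat between -0.014 and 0.014 m and y of slider_center in the frame of bar_seat between -0.015 and 0.008 m and z of slider_center in the frame of bar_seat between -0.016 and 0.004 m and angle between the x axis of slider_center and the y axis of bar_seat, either way round below 0.35 rad and linear speed of slider below 0.03 m/s).
It also fails if it takes over 37 s, if anything falls off the work surface, if the arm or the gripper's body presses on something with over 40 N, if the wrist force passes 120 N, or if a joint passes its speed limit or range.

### The arm

A 7-joint arm with a two-finger parallel gripper is mounted at the origin on the work surface. World frame = base frame: x ahead of the robot, y to its left, z up, the work surface at z = 0. Lengths are in m, angles in rad, forces in N, time in s.
With the tool pointing down it reaches from about 0.425 to 0.875 m from the base axis. Payload 4.7 kg.
Tool frame: the origin (TCP) lies midway between the tips of the shut fingers; the grasp point (between the pads) lies 19 mm behind it; z points along the fingers, y is the line along which they close (so a half turn about z gives the same grasp; the last joint's range is limited). The gripper opens to 85 mm and grips with 20 to 120 N. Pads are 22 mm wide; open, the fingers measure 114 mm over their backs; the gripper's body (76 mm by 85 mm) begins 54 mm behind the grasp point. The pads swing forward as they close: fully open they stand 13 mm farther back than shut.
Start: joints at [0.014, 0.321, -0.07, 1.45, 0.023, 1.371, -0.057], TCP at [0.65, -0, 0.231] pointing down, gripper open.
Joint ranges: [-2.86, 2.86], [-0.3, 2.09], [-1.38, 1.24], [0.06, 2.45], [-1.56, 4.7], [0.09, 2.05], [-2.69, 2.69]. Speed limits (rad/s): [2.57, 2.57, 3.14, 3.14, 3.14, 3.14, 3.14].

### API

Orientations are given as a rotation vector (axis times angle).
In Python, from rig import arm, get_image, order gives the robot as it stands.
- The arm moves only by the tool step_arm, never from a script. Its argument "deltas" is a list that holds one entry, the list of rows, each a list of 5 numbers: the finger opening in cm, from 0 to 8.54, then the shift along the tool's x, y, z in cm, then the turn about the tool's z in degrees. A call has 1 to 8 rows; each row is the pose to reach, as a shift and turn from the pose commanded when the call began, along the tool's axes at that moment; what a row does not reach only later rows make up. A row lasts 1/10 s, in which the tool goes at most 50 mm and 8.59 degrees, less where a joint would pass 70% of its speed; a pose out of reach is approached as far as the arm can. A call with a gripper value outside its range is refused whole. The fingers move at their own pace and stop on an object; "newtons" is the grip in N (left out, the last holds). Time passes only in rows, so rows that repeat a pose let the fingers close. It gives the time, the measured TCP pose, the force and the opening at its end, in the units of the state.
- arm.get_state(): the state, without advancing time (a new reading comes with each control period).
- get_image(name): name is "scene" or "side" or "wrist"; returns a dict with "image" (480x640x3 uint8, red, green, blue), "range_z" (480x640 float32, m along the optical axis (not along the pixel's ray), 0 where there is no reading), "fov_y" (degrees; the focal length in pixels is half the picture's height over the tangent of half this angle, whatever the lens; pixels are square), "cx", "cy" (the principal point, pixels), "rvec" (rotation vector, rad) and "tvec" (3), from world to camera coordinates, as OpenCV has them; the wrist camera has in their place "tool_from_camera" (4x4, takes a point from camera to tool coordinates, whose origin is the TCP and whose axes are the flange's). Camera axes: x right, y down, z forward; pixel columns grow to the right and rows downward; lengths in m; the calibration is good to about 2 mm. The wrist camera is an equidistant fisheye: a pixel r from the principal point sees the ray r / f radians off the axis. A picture is of the moment at which its call begins: read the wrist's pose just before it.
- order.finish_job(): hands the job in, once; it reports no verdict.
The state is a dict: "t": time; "qpos": joint angles; "joint_velocities": joint speeds; "tau": joint torques, N m; "tcp_pos": TCP position; "eef_rot": TCP orientation; "force": force on the tool from outside, world axes, zero at the start; "ft_torque": the same for the moment, N m; "gripper_width": opening from 0.0 (shut) to 1.0 (fully open).
Only numpy, scipy, OpenCV 4.12 (cv2) and the standard library are available. Lean on these libraries where they do the work, as an engineer would, in place of code of your own. Each camera call takes 0.05 s, during which the arm holds its last target. There are 200 camera calls.

## Working session

There is one attempt and no reset: what is moved stays moved. The work goes in short steps, Python scripts to look and compute and a tool call to move; the robot and the scene stay as the last step left them, time stands still between calls to the robot, and variables do not carry over. Pictures are saved under pics/ and viewed, on a budget of 10 in all, crops included, one or two more only if the job needs it, and the job is handed in when it is done.

Besides the shell and the picture viewer there is one more tool, called after ">>>" as name(argument=value, ...) on one line, values as JSON. step_arm: Moves the arm, as the interface text tells. Its arguments: {"type":"object","properties":{"deltas":{"type":"array"},"newtons":{"type":"number"}},"required":["deltas"]}

```bash
ls; mkdir -p pics; cat > h.py <<'E'
import numpy as np, cv2, pickle
from scipy.spatial.transform import Rotation as R
from rig import arm, get_image, order
def cam(n):
    s=arm.get_state(); d=get_image(n); d['state']=s
    d['f']=240/np.tan(np.radians(d['fov_y'])/2)
    pickle.dump(d,open(f'{n}.pkl','wb')); return d
def ld(n): return pickle.load(open(f'{n}.pkl','rb'))
def c2w(d):
    T=np.eye(4)
    if 'rvec' in d:
        M=R.from_rotvec(np.ravel(d['rvec'])).as_matrix(); T[:3,:3]=M.T; T[:3,3]=-M.T@np.ravel(d['tvec'])
        return T
    s=d['state']; T[:3,:3]=R.from_rotvec(s['eef_rot']).as_matrix(); T[:3,3]=s['tcp_pos']
    return T@np.array(d['tool_from_camera'])
def dirs(d,u,v):
    x=(np.asarray(u,float)-d['cx'])/d['f']; y=(np.asarray(v,float)-d['cy'])/d['f']
    if 'rvec' in d: return np.stack([x,y,np.ones_like(x)],-1)
    r=np.hypot(x,y)+1e-12; return np.stack([np.sin(r)*x/r,np.sin(r)*y/r,np.cos(r)],-1)
def plane(d,u,v,z):
    T=c2w(d); k=dirs(d,u,v)@T[:3,:3].T; return T[:3,3]+k*((z-T[2,3])/k[...,2])[...,None]
def depth(d,u,v):
    T=c2w(d); k=dirs(d,u,v); k=k/k[...,2:3]; return (k*d['range_z'][np.int_(v),np.int_(u)][...,None])@T[:3,:3].T+T[:3,3]
def cloud(d):
    v,u=np.mgrid[:480,:640]; return depth(d,u,v)
def save(img,name,s=1): cv2.imwrite('pics/'+name,cv2.resize(cv2.cvtColor(img,cv2.COLOR_RGB2BGR),None,fx=s,fy=s,interpolation=cv2.INTER_CUBIC))
E
python3 - <<'E'
from h import *
for n in ('scene','side','wrist'):
    d=cam(n); save(d['image'],n+'0.png'); print(n,d['fov_y'],d['f'],c2w(d)[:3,3].round(3),c2w(d)[:3,2].round(2),(d['range_z']>0).mean())
E
```

```text
pics
scene 46.50293439777566 558.5756909037617 [ 1.201 -0.282  0.696] [-0.72  0.25 -0.64] 0.9957194010416667
side 42.78236808272331 612.6853022037307 [ 0.464 -0.754  0.758] [ 0.08  0.73 -0.68] 0.9960611979166667
wrist 65.70646984690485 371.64829954431775 [0.65  0.065 0.373] [-0.   -0.26 -0.97] 0.975244140625
```

View pics/scene0.png

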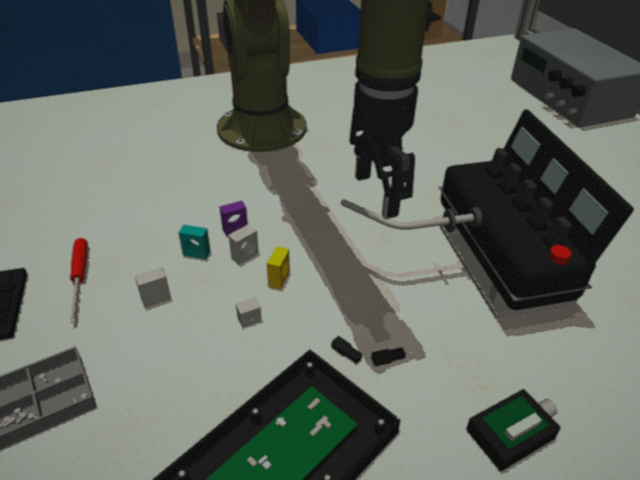

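View pics/side0.png

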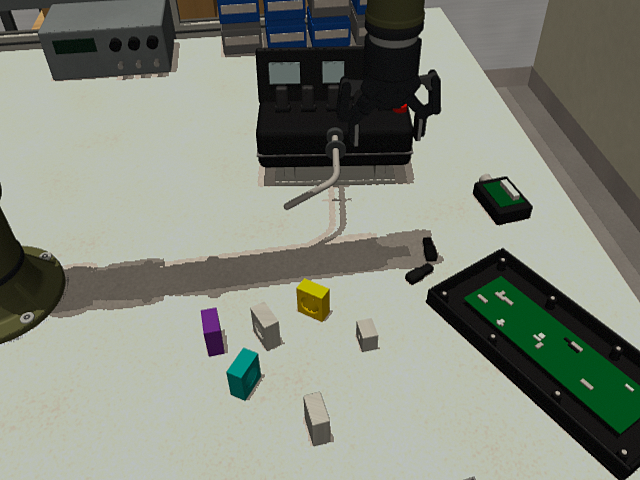

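Possible confusions, as (scene px / side px):
- Grey block with large hole: (243,244) / (265,326). This is my choice.
- Plain grey block: (153,288) / (316,418).
- Small grey block: (248,312) / (367,335).
- Purple, turquoise and yellow blocks: (233,217), (194,241) and (278,267) in scene.

The bar tip is at (345,203) in scene and (288,206) in side. The flange is at (475,216) in scene and (336,148) in side.

```bash
python3 - <<'E'
from h import *
d=ld('scene'); save(d['image'][195:335,110:310],'crop1.png',4)
s=arm.get_state(); print(R.from_rotvec(s['eef_rot']).as_matrix().round(3), s['qpos'])
for n,boxes in (('scene',[(225,222,262,268),(130,262,175,310),(232,295,264,330)]),('side',[(248,300,284,352),(300,388,334,448),(352,316,382,354)])):
    d=ld(n); P=cloud(d); hsv=cv2.cvtColor(d['image'],cv2.COLOR_RGB2HSV)
    for b in boxes:
        m=np.zeros((480,640),bool); m[b[1]:b[3],b[0]:b[2]]=1
        m&=(P[...,2]>.008)&(hsv[...,1]<90); q=P[m]; top=np.percentile(q[:,2],97)
        t=m&(P[...,2]>top-.006); c=cv2.minAreaRect(P[t][:,:2].astype(np.float32)*1000)
        print(n,b,'top %.3f'%top,t.sum(),'rect',np.round(c[0],1),np.round(c[1],1),round(c[2],1))
    # bar
    m=(P[...,2]>.108)&(P[...,2]<.135)&(P[...,0]>.45)&(P[...,0]<1)&(hsv[...,2]>70)&(hsv[...,1]<70)
    b=(330,185,490,240) if n=='scene' else (275,125,360,215)
    k=np.zeros_like(m);k[b[1]:b[3],b[0]:b[2]]=1; m&=k
    v,u=np.nonzero(m); q=P[m]; o=np.argsort(u if n=='scene' else -v)
    for i in o[::max(1,len(o)//25)]: print(u[i],v[i],q[i].round(3))
E
```

```text
[[ 0.     1.    -0.001]
 [ 1.    -0.    -0.   ]
 [-0.    -0.001 -1.   ]] [ 0.01415309  0.32166988 -0.07006783  1.45140487  0.02263038  1.37080068
 -0.0568843 ]
scene (225, 222, 262, 268) top 0.058 287 rect [ 810.2 -226.3] [ 49.7 787.3] 78.2
scene (130, 262, 175, 310) top 0.058 344 rect [ 843.4 -289.2] [713.2  46.5] 4.8
scene (232, 295, 264, 330) top 0.036 291 rect [ 892.  -220.8] [ 37.5 628.3] 82.2
341 201 [0.495 0.014 0.123]
346 204 [0.508 0.018 0.125]
352 202 [0.505 0.03  0.124]
356 205 [0.518 0.032 0.126]
361 207 [0.525 0.038 0.125]
366 214 [0.542 0.04  0.123]
370 216 [0.546 0.046 0.12 ]
375 213 [0.546 0.054 0.125]
379 218 [0.561 0.055 0.125]
384 221 [0.569 0.061 0.123]
389 225 [0.576 0.067 0.119]
394 223 [0.581 0.073 0.125]
399 222 [0.581 0.082 0.125]
404 222 [0.585 0.089 0.126]
408 228 [0.594 0.092 0.12 ]
413 226 [0.595 0.1   0.123]
418 222 [0.592 0.11  0.126]
423 224 [0.596 0.118 0.123]
427 226 [0.599 0.124 0.119]
432 219 [0.591 0.137 0.125]
437 220 [0.596 0.143 0.125]
442 220 [0.6   0.15  0.126]
447 220 [0.601 0.159 0.124]
459 221 [0.604 0.18  0.12 ]
465 216 [0.601 0.192 0.125
[... 297 characters left out ...]

292 205 [0.506 0.015 0.123]
292 203 [0.506 0.018 0.125]
292 201 [0.506 0.022 0.126]
302 199 [0.523 0.029 0.122]
297 197 [0.515 0.029 0.127]
299 195 [0.519 0.035 0.126]
303 193 [0.526 0.041 0.125]
308 192 [0.535 0.039 0.127]
317 190 [0.55  0.044 0.126]
318 188 [0.552 0.049 0.126]
324 187 [0.563 0.054 0.123]
325 185 [0.565 0.056 0.126]
330 183 [0.574 0.061 0.126]
329 181 [0.573 0.068 0.124]
333 179 [0.581 0.07  0.126]
337 176 [0.589 0.081 0.123]
334 173 [0.585 0.085 0.127]
334 170 [0.586 0.095 0.127]
338 167 [0.594 0.104 0.126]
337 164 [0.593 0.111 0.127]
337 160 [0.596 0.125 0.125]
337 157 [0.597 0.135 0.125]
337 153 [0.598 0.143 0.128]
333 149 [0.593 0.157 0.127]
334 137 [0.6   0.195 0.127]
```

View pics/crop1.png

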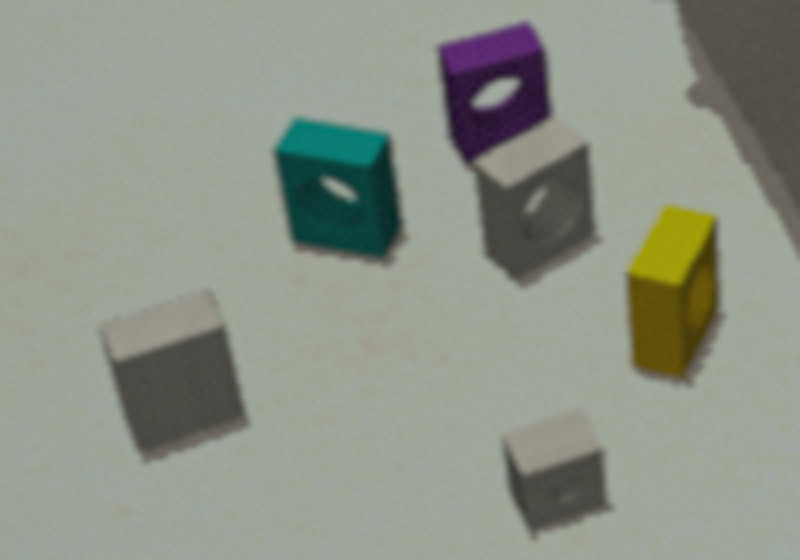

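The crop shows the chosen block has the large hole, at crop (540,205), with the purple block close behind it. The other two grey blocks are plain or small. Next I measure the top faces, with outliers removed, and fit the bar.

```bash
python3 - <<'E'
from h import *
d=ld('scene'); c=np.array([(472,162),(555,122),(590,145),(512,185)])/4+[110,195]
p=plane(d,c[:,0],c[:,1],.056); print('slider corners',p[:,:2].round(4).tolist(),'ctr',p.mean(0).round(4)); e=p-np.roll(p,1,0); print(np.linalg.norm(e,axis=1).round(3),np.degrees(np.arctan2(e[:,1],e[:,0])).round(1))
for n,boxes in (('scene',[(222,195,262,268)]),('side',[(195,295,290,360)])):
    d=ld(n); P=cloud(d); hsv=cv2.cvtColor(d['image'],cv2.COLOR_RGB2HSV)
    b=boxes[0]
    for nm,cm in (('slider',hsv[...,1]<80),('purple',hsv[...,1]>=110)):
        m=np.zeros((480,640),bool); m[b[1]:b[3],b[0]:b[2]]=1
        m&=(P[...,2]>.047)&(P[...,2]<.066)&cm&(d['range_z']>0)
        k,l,st,_=cv2.connectedComponentsWithStats(m.astype(np.uint8),connectivity=4); m=l==1+np.argmax(st[1:,4])
        v,u=np.nonzero(m); q=plane(d,u,v,.056)
        # top face only: brightness
        V=hsv[...,2][m]; print(n,nm,m.sum(),V.min(),V.max(),np.median(P[m][:,2]).round(4))
        th,_=cv2.threshold(V.astype(np.uint8),0,255,cv2.THRESH_OTSU); q=q[V>th]
        r=cv2.minAreaRect((q[:,:2]*1000).astype(np.float32)); print(th,len(q),np.round(r[0],1),np.round(r[1],1),round(r[2],1))
# bar fit using both clouds
Q=[]
for n,b in (('scene',(330,185,476,240)),('side',(275,135,360,215))):
    d=ld(n);P=cloud(d);hsv=cv2.cvtColor(d['image'],cv2.COLOR_RGB2HSV);k=np.zeros((480,640),bool);k[b[1]:b[3],b[0]:b[2]]=1
    m=k&(P[...,2]>.108)&(P[...,2]<.135)&(hsv[...,2]>70)&(hsv[...,1]<70)
    v,u=np.nonzero(m)
    # silhouettes: mid of mask per column/row, cast on z=.12
    for key,g in ((1,'l1'),(2,'l2')):
        M=[]
        w=P[m]; 
        sel=(w[:,1]<.06) if key==1 else (w[:,1]>.115)&(w[:,1]<.185)
        uu,vv=u[sel],v[sel]
        q=plane(d,uu,vv,.12)[:,:2]; vx,vy,x0,y0=cv2.fitLine(q.astype(np.float32),cv2.DIST_HUBER,0,.001,.001).ravel()
        if vy<0:vx,vy=-vx,-vy
        print(n,g,len(q),'ang',np.degrees(np.arctan2(vy,vx)).round(1),'pt',round(x0,4),round(y0,4)); Q.append((n,key,np.array([vx,vy]),np.array([x0,y0])))
        if key==1: s=(q-[x0,y0])@[vx,vy]; print('tip',([x0,y0]+s.min()*np.array([vx,vy])).round(4))
    a,b2=Q[-2:]; t=np.linalg.solve(np.stack([a[2],-b2[2]],1),b2[3]-a[3]); print('corner',(a[3]+t[0]*a[2]).round(4))
E
```

```text
slider corners [[0.4442, -0.1772], [0.4288, -0.1358], [0.4495, -0.125], [0.4649, -0.164]] ctr [ 0.4469 -0.1505  0.056 ]
[0.025 0.044 0.023 0.042] [-147.5  110.4   27.7  -68.4]
scene slider 342 67 163 0.0554
114.0 230 [ 447.8 -149.1] [31.9 46.9] 21.6
scene purple 243 52 120 0.0554
86.0 158 [ 365.5 -152.2] [21.4 44. ] 6.3
side slider 496 49 197 0.0566
126.0 393 [ 445.1 -151.8] [24.6 46.7] 24.6
side purple 436 39 135 0.0567
94.0 365 [ 364.8 -152.5] [23.2 44.8] 6.6
scene l1 316 ang 31.4 pt 0.5282 0.0397
tip [0.4902 0.0165]
scene l2 244 ang 86.9 pt 0.5942 0.1484
corner [0.5903 0.0775]
side l1 281 ang 33.9 pt 0.5315 0.0416
tip [0.4928 0.0156]
side l2 93 ang 82.1 pt 0.5952 0.1478
corner [0.5856 0.078 ]
```

View pics/wrist0.png

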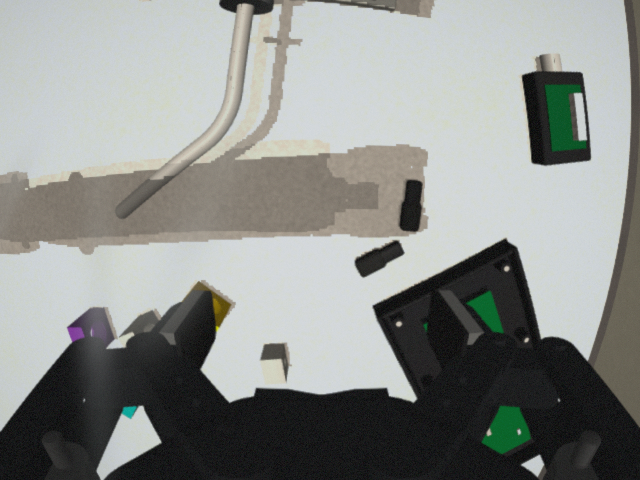

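The wrist view shows the whole bar: tip (123,213), bend around (210,130), flange (247,4). I use it for the bar fit and plan the waypoints from that.

```bash
cat > bar.py <<'E'
from h import *
from scipy.optimize import least_squares
def fit(d):
    P=cloud(d); m=np.zeros((480,640),bool); m[12:225,100:262]=1
    m&=(P[...,2]>.085)&(P[...,2]<.14)&(d['range_z']>0)
    k,l,st,_=cv2.connectedComponentsWithStats(m.astype(np.uint8)); m=l==1+np.argmax(st[1:,4])
    v,u=np.nonzero(m); q=plane(d,u,v,.12)[:,:2]
    return m,P[m],q
if __name__=='__main__':
    d=ld('wrist'); m,w,q=fit(d); print(m.sum(),np.median(w[:,2]).round(3))
    def res(x,pts):  # corner, angle2 ; leg1 angle = a2-50deg
        c=x[:2]; a2=x[2]; a1=a2-np.radians(50)
        d1=np.array([np.cos(a1),np.sin(a1)]); d2=np.array([np.cos(a2),np.sin(a2)])
        s1=(pts-c)@d1; s2=(pts-c)@d2
        n1=(pts-c)@[-d1[1],d1[0]]; n2=(pts-c)@[-d2[1],d2[0]]
        return np.concatenate([n1[s1<-.028],n2[s2>.028]])
    x=np.array([.588,.078,1.46])
    for _ in range(10):
        # fixed membership
        c=x[:2];a1=x[2]-np.radians(50);s1=(q-c)@[np.cos(a1),np.sin(a1)];s2=(q-c)@[np.cos(x[2]),np.sin(x[2])]
        A,B=q[s1<-.028],q[s2>.03]
        def r(x):
            a2=x[2];a1=a2-np.radians(50)
            return np.concatenate([(A-x[:2])@[-np.sin(a1),np.cos(a1)],(B-x[:2])@[-np.sin(a2),np.cos(a2)]])
        x=least_squares(r,x,loss='soft_l1',f_scale=.004).x
    rr=r(x); a2=x[2];a1=a2-np.radians(50);d1=np.array([np.cos(a1),np.sin(a1)]);d2=np.array([np.cos(a2),np.sin(a2)])
    print('corner',x[:2].round(4),'a1,a2',np.degrees([a1,a2]).round(2),'halfwidth',np.percentile(abs(rr),[50,95]).round(4))
    for S in (A,B):
        f=cv2.fitLine(S.astype(np.float32),cv2.DIST_HUBER,0,.001,.001).ravel();print('free fit',np.degrees(np.arctan2(f[1],f[0]))%180,f[2:])
    print('tip',(x[:2]+d1*np.min((A-x[:2])@d1)).round(4),'bar_end(pred)',(x[:2]-d1*.108).round(4),'tip dist',np.min((A-x[:2])@d1))
    print('seat',(x[:2]+.073*d2).round(4))
    yy=[plane(d,np.array([uu]),np.array([vv]),.12)[0,:2] for uu,vv in((225,12),(270,12))]
    print('near flange s',[((p-x[:2])@d2).round(4) for p in yy])
    hs=cv2.cvtColor(d['image'],cv2.COLOR_RGB2HSV)[...,2]; print(hs[0:24,232].tolist(),hs[0:24,262].tolist())
E
python3 bar.py
```

```text
4242 0.125
corner [0.5871 0.0773] a1,a2 [33.27 83.27] halfwidth [0.0031 0.0059]
free fit 33.456944 [0.5299106  0.03970832]
free fit 82.21671 [0.59370685 0.13265847]
tip [0.4907 0.014 ] bar_end(pred) [0.4968 0.018 ] tip dist -0.11533564082152896
seat [0.5957 0.1498]
near flange s [np.float64(0.0805), np.float64(0.0816)]
[24, 35, 35, 30, 31, 35, 29, 29, 33, 35, 35, 74, 163, 205, 211, 210, 209, 208, 210, 211, 209, 208, 209, 210] [62, 40, 39, 41, 37, 39, 40, 36, 38, 43, 45, 42, 38, 73, 154, 199, 206, 202, 205, 203, 202, 206, 205, 204]
```

>>> step_arm(deltas=[[[8.5,-1.9,-2.5,0,8],[8.5,-3.8,-5.1,1,16.5],[8.5,-5.7,-7.6,2,25],[8.5,-7.6,-10.2,3,33],[8.5,-9.4,-12.7,4.5,41],[8.5,-11.3,-15.3,6,49.5],[8.5,-13.2,-17.9,7,58],[8.5,-15.1,-20.4,8,66]]], newtons=40)

```text
t: 0.95
tcp_pos: [0.4445, -0.1516, 0.1505]
eef_rot: [-3.075, -0.644, 0.001]
force: [1.0, -0.9, -0.9]
gripper_width: 0.993
```

```bash
cat > st.py <<'E'
from h import *
def st():
    s=arm.get_state(); M=R.from_rotvec(s['eef_rot']).as_matrix()
    print('t',round(s['t'],2),'tcp',np.round(s['tcp_pos'],4),'xdir %.1f'%np.degrees(np.arctan2(M[1,0],M[0,0])),'tilt',M[:,2].round(3),'F',np.round(s['force'],1),'w',round(s['gripper_width']*85.4,1),'q',np.round(s['qpos'],2)); return s,M
if __name__=='__main__': st()
E
python3 - <<'E'
from h import *; import st; st.st()
d=cam('wrist'); save(d['image'],'w1.png')
E
```

```text
t 0.95 tcp [ 0.4445 -0.1516  0.1505] xdir 23.7 tilt [-0.001  0.    -1.   ] F [ 1.  -0.9 -0.9] w 84.8 q [ 0.15 -0.01  0.13  1.99  0.    1.16 -0.89]
```

View pics/w1.png

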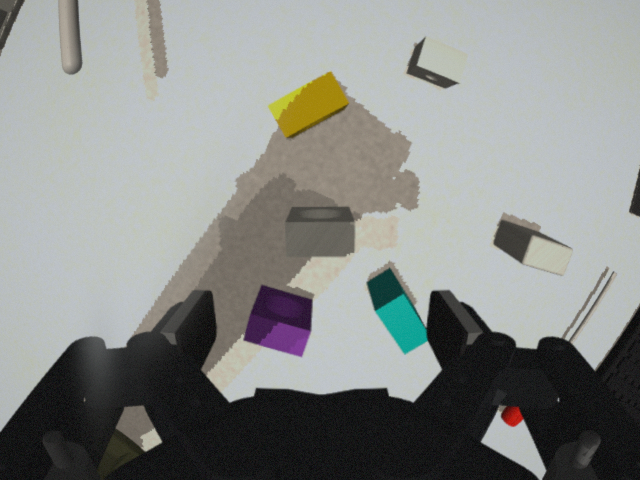

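The slider's top face is centred near (320,238), midway between the fingers. Purple (280,320) and turquoise (398,310) are behind the grasp line.

```bash
python3 - <<'E'
from h import *
d=ld('wrist'); T=np.eye(4); s=d['state']; T[:3,:3]=R.from_rotvec(s['eef_rot']).as_matrix(); T[:3,3]=s['tcp_pos']; Ti=np.linalg.inv(T)
def tool(p): return ((p@Ti[:3,:3].T+Ti[:3,3])*100).round(2)
c=np.array([(287,221),(354,221),(354,256),(287,256)]); p=plane(d,c[:,0],c[:,1],.056); print(p.round(4),p.mean(0),'tool cm\n',tool(p),tool(p).mean(0))
P=cloud(d);hsv=cv2.cvtColor(d['image'],cv2.COLOR_RGB2HSV)
m=np.zeros((480,640),bool);m[190:275,270:370]=1;m&=(P[...,2]>.051)&(P[...,2]<.062)&(hsv[...,1]<100)&(d['range_z']>0)
v,u=np.nonzero(m);q=tool(plane(d,u,v,.056))[:,:2];r=cv2.minAreaRect(q.astype(np.float32));print(len(q),r)
c=np.array([(367,281),(390,265),(428,338),(406,353)]);print('turq',tool(plane(d,c[:,0],c[:,1],.056)))
E
```

```text
[[ 0.447  -0.1268  0.056 ]
 [ 0.4647 -0.167   0.056 ]
 [ 0.4428 -0.1772  0.056 ]
 [ 0.4247 -0.1359  0.056 ]] [ 0.44481634 -0.15172592  0.056     ] tool cm
 [[ 1.23 -2.16  9.45]
 [ 1.24  2.23  9.45]
 [-1.17  2.28  9.45]
 [-1.17 -2.22  9.46]] [0.0325 0.0325 9.4525]
2526 ((0.059999942779541016, -0.009999990463256836), (4.639999866485596, 2.4800000190734863), 90.0)
turq [[-2.99  3.24  9.45]
 [-1.83  4.78  9.45]
 [-7.75  8.15  9.45]
 [-9.02  6.55  9.46]]
```

>>> step_arm(deltas=[[[6.6,0.1,0,1,0],[6.6,0.1,0,3,0],[6.6,0.1,0,6,0],[6.6,0.1,0,9,0],[6.6,0.1,0,11.5,0],[6.6,0.1,0,13.3,0],[6.6,0.1,0,13.8,0],[6.6,0.1,0,13.8,0]]])

```text
t: 1.8
tcp_pos: [0.4469, -0.1499, 0.0126]
eef_rot: [-3.072, -0.656, 0.002]
force: [-0.3, 0.4, -0.2]
gripper_width: 0.774
```

>>> step_arm(deltas=[[[3.5,0,0,0,0],[3.5,0,0,0,0],[3.5,0,0,0,0],[3.5,0,0,0,0],[3.5,0,0,0,0],[3.5,0,0,0,0]]], newtons=40)

```text
t: 2.4
tcp_pos: [0.4481, -0.1507, 0.0145]
eef_rot: [3.072, 0.653, 0.004]
force: [0.9, 0.1, 6.0]
gripper_width: 0.532
```

>>> step_arm(deltas=[[[3.5,0,0,-1,0],[3.5,0,0,-3,0],[3.5,0,0,-5.5,0],[3.5,0,0,-8,0],[3.5,0,0,-9.3,0],[3.5,0,0,-9.3,0]]])

```text
t: 3.0
tcp_pos: [0.4481, -0.1511, 0.1082]
eef_rot: [3.071, 0.653, 0.005]
force: [0.3, -0.9, -1.0]
gripper_width: 0.535
```

```bash
python3 - <<'E'
from h import *; import st; s,M=st.st()
c=np.array([.5871,.0773]); a=np.radians(33.3); t=c-.160*np.array([np.cos(a),np.sin(a)])
dw=np.append(t,.105)-s['tcp_pos']; print(t,'tool cm',(M.T@dw*100).round(2))
d=cam('wrist'); d2=cam('side'); save(np.vstack([d['image'][100:480,80:560],d2['image'][120:400,120:600]]),'hold.png',.85)
E
```

```text
t 3.0 tcp [ 0.4481 -0.1511  0.1082] xdir 24.0 tilt [ 0.004 -0.001 -1.   ] F [ 0.3 -0.9 -1. ] w 45.7 q [ 0.15  0.04  0.13  2.03 -0.01  1.06 -0.88]
[ 0.45337082 -0.01054365] tool cm [  6.19 -12.62   0.3 ]
```

View pics/hold.png

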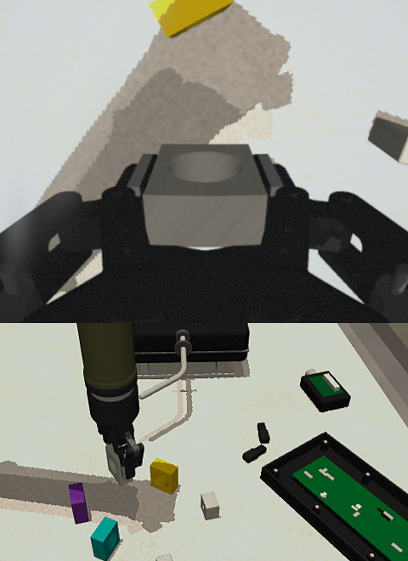

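The slider is held squarely between the pads. I measure its pose in the hand.

```bash
cat > held.py <<'E'
from h import *
def held(d):
    """top face in tool frame from wrist depth; returns slider centre in tool frame (m)"""
    T=np.array(d['tool_from_camera']); v,u=np.mgrid[:480,:640]; k=dirs(d,u,v); k=k/k[...,2:3]
    P=(k*d['range_z'][...,None])@T[:3,:3].T+T[:3,3]
    m=(abs(P[...,0])<.016)&(abs(P[...,1])<.018)&(P[...,2]>-.07)&(P[...,2]<-.02)&(d['range_z']>0)
    q=P[m]; A=np.c_[q[:,:2],np.ones(len(q))]; zt=np.percentile(q[:,2],10); q=q[abs(q[:,2]-np.median(q[:,2]))<.004]
    A=np.c_[q[:,:2],np.ones(len(q))]; w=np.linalg.lstsq(A,q[:,2],rcond=None)[0]
    print('top',len(q),'plane slopes deg',np.degrees(w[:2]).round(2),'z at 0',w[2].round(4),'x span',np.percentile(q[:,0],[1,99]).round(4))
if __name__=='__main__': held(ld('wrist'))
E
python3 held.py
```

```text
top 7266 plane slopes deg [2.18 0.11] z at 0 -0.0413 x span [-0.0151  0.0087]
```

>>> step_arm(deltas=[[[3.5,0.5,-1.0,0,-1],[3.5,1.5,-3.0,0,-2.5],[3.5,3,-6,0,-5],[3.5,4.5,-9,0,-7.5],[3.5,5.7,-11.2,0.1,-9.3],[3.5,6.5,-12.6,0.1,-9.3],[3.5,6.5,-12.6,0.1,-9.3]]])

```text
t: 3.8
tcp_pos: [0.4547, -0.0052, 0.1048]
eef_rot: [-3.006, -0.91, 0.001]
force: [-0.3, -0.1, -0.8]
gripper_width: 0.539
```

```bash
cat > plan.py <<'E'
from h import *; import st
C=np.array([.5871,.0773]); A1,A2=np.radians([33.3,83.3]); U=lambda a:np.array([np.cos(a),np.sin(a)])
def pt(l):
    """slider centre & heading at arc length l measured from bend start (-) ; arc length 50mm*50deg=43.6mm"""
    S=C-.0233*U(A1); L=.05*np.radians(50)
    if l<=0: return S+l*U(A1),A1
    if l<L:
        o=S+.05*U(A1+np.pi/2); a=A1+l/.05; return o+.05*U(a-np.pi/2),a
    return C+(.0233+l-L)*U(A2),A2
def plan(ls,off=(-.003,0),z=None,dz=0):
    s,M=st.st(); a0=np.arctan2(M[1,0],M[0,0])
    p,_=pt(0); 
    for l in ls:
        p,a=pt(l); t=p-(off[0]*U(a)+off[1]*U(a-np.pi/2)); dw=np.append(t-s['tcp_pos'][:2],0 if z is None else z-s['tcp_pos'][2])
        print(round(l,3),(M.T@dw*100).round(2),'turn',round(np.degrees(a0-a),1))
SEAT=.05*np.radians(50)+.073-.0233
if __name__=='__main__':
    import sys; print('seat l',SEAT); plan([float(x)/1000 for x in sys.argv[2:]],z=float(sys.argv[1]))
E
python3 - <<'E'
from plan import *; plan([-.13,-.1,-.08,-.06],z=.107)
d=cam('wrist'); save(d['image'],'w2.png'); import held; held.held(d)
T=c2w(d)
m=None
P=cloud(d); q=(P[...,2]>.105)&(P[...,2]<.135)&(P[...,0]>.47)&(P[...,0]<.64)&(P[...,1]>0.01)&(P[...,1]<.13)&(d['range_z']>0)
v,u=np.nonzero(q); w=plane(d,u,v,.12)[:,:2]; s1=(w-C)@U(A1); n1=(w-C)@U(A1+np.pi/2)
for lo in (-.12,-.11,-.1,-.08,-.06,-.045):
    k=(s1>lo)&(s1<lo+.01)&(abs(n1)<.02)
    if k.sum()>5: print(lo,k.sum(),'n mid',((n1[k].min()+n1[k].max())/2).round(4),n1[k].min().round(4),n1[k].max().round(4))
print('min s',s1[abs(n1)<.01].min(), 'top z',np.median(P[q][:,2]))
E
```

```text
t 3.8 tcp [ 0.4547 -0.0052  0.1048] xdir 33.7 tilt [-0.001  0.001 -1.   ] F [-0.3 -0.1 -0.8] w 46.0 q [-0.02  0.02 -0.03  2.07 -0.    1.06 -1.03]
-0.13 [ 0.56  0.37 -0.22] turn 0.4
-0.1 [ 3.56  0.39 -0.22] turn 0.4
-0.08 [ 5.56  0.4  -0.22] turn 0.4
-0.06 [ 7.56  0.42 -0.22] turn 0.4
top 7298 plane slopes deg [2.04 0.13] z at 0 -0.0413 x span [-0.0153  0.0086]
-0.12 303 n mid -0.0001 -0.0057 0.0054
-0.11 992 n mid -0.0002 -0.0062 0.0058
-0.1 1050 n mid -0.0002 -0.0062 0.0058
-0.08 1030 n mid -0.0001 -0.0062 0.0059
-0.06 956 n mid -0.0001 -0.0062 0.006
-0.045 419 n mid -0.0 -0.0059 0.0058
min s -0.114260688038221 top z 0.12501611517951444
```

View pics/w2.png

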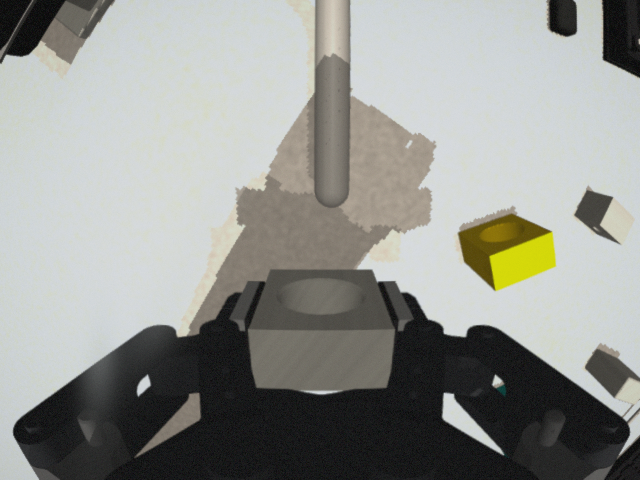

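The close view shows the bar tip at (332,207), about 4 mm right of the slider's axis at column 321. The bar line agrees with the fit to under 1 mm, so I correct sideways by 0.4 cm and insert.

>>> step_arm(deltas=[[[3.5,0,0.2,-0.2,0.4],[3.5,0.3,0.4,-0.2,0.4],[3.5,1,0.4,-0.2,0.4],[3.5,2,0.4,-0.2,0.4],[3.5,3.2,0.4,-0.2,0.4],[3.5,4.5,0.4,-0.2,0.4],[3.5,5.6,0.4,-0.2,0.4],[3.5,5.6,0.4,-0.2,0.4]]])

```text
t: 4.65
tcp_pos: [0.5055, 0.0199, 0.1073]
eef_rot: [-3.012, -0.893, -0.001]
force: [0.3, -0.8, -0.8]
gripper_width: 0.539
```

```bash
python3 - <<'E'
from plan import *; plan([-.06,-.04,-.02,0,.01,.02,.03,.04],z=.1067)
E
```

```text
t 4.65 tcp [0.5055 0.0199 0.1073] xdir 33.0 tilt [ 0.001  0.001 -1.   ] F [ 0.3 -0.8 -0.8] w 46.1 q [-0.05  0.12 -0.05  1.95  0.01  1.07 -1.09]
-0.06 [ 1.94 -0.33  0.06] turn -0.3
-0.04 [ 3.94 -0.34  0.06] turn -0.3
-0.02 [ 5.94 -0.35  0.06] turn -0.3
0 [ 7.94 -0.36  0.07] turn -0.3
0.01 [ 8.93 -0.52  0.07] turn -11.7
0.02 [ 9.86 -0.88  0.07] turn -23.2
0.03 [10.71 -1.42  0.07] turn -34.7
0.04 [11.43 -2.11  0.07] turn -46.1
```

>>> step_arm(deltas=[[[3.5,0,0,0,0],[3.5,0,0,0,0],[3.5,0,0,0,0]]])

```text
t: 4.95
tcp_pos: [0.5037, 0.0179, 0.1073]
eef_rot: [3.013, 0.889, -0.0]
force: [-0.7, 0.2, -1.4]
gripper_width: 0.534
```

```bash
cat > rel.py <<'E'
from plan import *
def rel(z=.12):
    d=cam('wrist'); s,M=st.st(); P=cloud(d)
    q=(P[...,2]>.1)&(P[...,2]<.135)&(d['range_z']>0); v,u=np.nonzero(q)
    w=plane(d,u,v,z); t=(w-s['tcp_pos'])@M
    for lo in np.arange(.0,.09,.01):
        k=(t[:,0]>lo+.012)&(t[:,0]<lo+.016)&(abs(t[:,1])<.02)
        if k.sum()>20: print('tool x %.3f'%(lo+.014),'bar y mm',((t[k,1].min()+t[k,1].max())*500).round(1),'w',((t[k,1].max()-t[k,1].min())*1000).round(1))
    return d
if __name__=='__main__': rel(); plan([-.06,-.04,-.02,0,.01,.02,.03,.04],z=.1067)
E
python3 rel.py
```

```text
t 5.0 tcp [0.5038 0.0179 0.1073] xdir 32.9 tilt [-0. -0. -1.] F [-0.  -0.1 -1.4] w 45.5 q [-0.04  0.12 -0.05  1.96  0.01  1.07 -1.09]
tool x 0.014 bar y mm 0.1 w 39.8
tool x 0.024 bar y mm -3.8 w 11.8
tool x 0.034 bar y mm -3.9 w 11.9
tool x 0.044 bar y mm -4.2 w 11.7
tool x 0.054 bar y mm -4.1 w 11.6
tool x 0.064 bar y mm -4.2 w 11.8
tool x 0.074 bar y mm -4.2 w 11.7
tool x 0.084 bar y mm -4.9 w 12.4
tool x 0.094 bar y mm -7.2 w 13.5
t 5.0 tcp [0.5038 0.0179 0.1073] xdir 32.9 tilt [-0. -0. -1.] F [-0.  -0.1 -1.4] w 45.5 q [-0.04  0.12 -0.05  1.96  0.01  1.07 -1.09]
-0.06 [ 2.19 -0.4   0.06] turn -0.4
-0.04 [ 4.19 -0.42  0.06] turn -0.4
-0.02 [ 6.19 -0.43  0.06] turn -0.4
0 [ 8.19 -0.45  0.06] turn -0.4
0.01 [ 9.18 -0.61  0.06] turn -11.9
0.02 [10.11 -0.97  0.06] turn -23.3
0.03 [10.95 -1.51  0.06] turn -34.8
0.04 [11.67 -2.21  0.06] turn -46.3
```

>>> step_arm(deltas=[[[3.5,0.3,-0.3,0,-0.2],[3.5,1.2,-0.4,0,-0.4],[3.5,2.4,-0.4,0,-0.4],[3.5,3.6,-0.4,0,-0.4],[3.5,4.9,-0.4,0,-0.4],[3.5,6.2,-0.4,0,-0.4],[3.5,7.2,-0.4,0,-0.4],[3.5,7.2,-0.4,0,-0.4]]])

```text
t: 5.8
tcp_pos: [0.5635, 0.0622, 0.1072]
eef_rot: [-3.009, -0.902, -0.001]
force: [0.4, -0.6, -1.5]
gripper_width: 0.53
```

>>> step_arm(deltas=[[[3.5,0,0,0,0],[3.5,0,0,0,0],[3.5,0,0,0,0]]])

```text
t: 6.1
tcp_pos: [0.562, 0.0603, 0.1074]
eef_rot: [3.01, 0.899, -0.0]
force: [-0.4, 0.2, -1.2]
gripper_width: 0.534
```

```bash
python3 - <<'E'
from plan import *; plan([-.01,-.005]+[.0055*i for i in range(9)],z=.1067)
E
```

```text
t 6.1 tcp [0.562  0.0603 0.1074] xdir 33.3 tilt [-0. -0. -1.] F [-0.4  0.2 -1.2] w 45.6 q [-0.09  0.24 -0.07  1.81  0.02  1.09 -1.16]
-0.01 [ 0.   -0.04  0.07] turn -0.0
-0.005 [ 0.5  -0.04  0.07] turn -0.0
0.0 [ 1.   -0.04  0.07] turn -0.0
0.005 [ 1.55 -0.11  0.07] turn -6.3
0.011 [ 2.09 -0.23  0.07] turn -12.6
0.017 [ 2.61 -0.41  0.07] turn -18.9
0.022 [ 3.1  -0.65  0.07] turn -25.2
0.027 [ 3.57 -0.94  0.07] turn -31.5
0.033 [ 4.   -1.28  0.07] turn -37.9
0.038 [ 4.4  -1.66  0.07] turn -44.2
0.044 [ 4.75 -2.09  0.07] turn -50.0
```

>>> step_arm(deltas=[[[3.5,0.5,0,0,0],[3.5,1.0,0,0,0],[3.5,1.5,-0.1,0,-6],[3.5,2.1,-0.2,0,-12.5],[3.5,2.6,-0.4,0,-19],[3.5,3.1,-0.6,0,-25],[3.5,3.1,-0.6,0,-25],[3.5,3.1,-0.6,0,-25]]])

```text
t: 6.9
tcp_pos: [0.585, 0.0829, 0.1073]
eef_rot: [-2.745, -1.527, 0.0]
force: [-0.6, -0.7, -1.2]
gripper_width: 0.53
```

```bash
python3 - <<'E'
from plan import *; plan([.022+.0055*i for i in range(9)]+[SEAT],z=.1067); print(SEAT)
E
```

```text
t 6.9 tcp [0.585  0.0829 0.1073] xdir 58.2 tilt [-0. -0. -1.] F [-0.6 -0.7 -1.2] w 45.3 q [-0.07  0.29 -0.13  1.75  0.04  1.11 -0.77]
0.022 [-0.05 -0.05  0.06] turn -0.3
0.027 [ 0.5  -0.11  0.06] turn -6.6
0.033 [ 1.04 -0.24  0.06] turn -12.9
0.038 [ 1.56 -0.42  0.06] turn -19.2
0.044 [ 2.05 -0.66  0.06] turn -25.1
0.049 [ 2.55 -0.9   0.06] turn -25.1
0.055 [ 3.04 -1.13  0.06] turn -25.1
0.06 [ 3.54 -1.36  0.06] turn -25.1
0.066 [ 4.04 -1.6   0.06] turn -25.1
0.093 [ 6.52 -2.76  0.06] turn -25.1
0.09333323129985824
```

>>> step_arm(deltas=[[[3.5,0.5,-0.1,0,-6.5],[3.5,1.0,-0.2,0,-13],[3.5,1.6,-0.4,0,-19],[3.5,2.1,-0.7,0,-25],[3.5,3.0,-1.1,0,-25],[3.5,4.0,-1.6,0,-25],[3.5,4.0,-1.6,0,-25],[3.5,4.0,-1.6,0,-25]]])

```text
t: 7.7
tcp_pos: [0.5923, 0.1257, 0.1073]
eef_rot: [2.348, 2.087, -0.0]
force: [0.6, -0.7, -1.0]
gripper_width: 0.532
```

```bash
python3 - <<'E'
from rel import *; d=rel(); save(d['image'],'w3.png'); plan([.066,.08,SEAT-.01,SEAT-.004,SEAT],z=.1067)
P=cloud(d)
E
```

```text
t 7.75 tcp [0.5923 0.125  0.1073] xdir 83.3 tilt [-0.    -0.001 -1.   ] F [ 0.2  0.4 -1.6] w 45.8 q [-0.08  0.32 -0.21  1.71  0.07  1.12 -0.43]
tool x 0.014 bar y mm 0.1 w 39.8
tool x 0.024 bar y mm 0.3 w 11.8
tool x 0.034 bar y mm 0.3 w 36.8
tool x 0.044 bar y mm 0.3 w 37.8
tool x 0.054 bar y mm 0.3 w 11.9
tool x 0.064 bar y mm 0.2 w 11.8
tool x 0.074 bar y mm 0.6 w 11.7
tool x 0.084 bar y mm 0.2 w 31.8
tool x 0.094 bar y mm 0.0 w 39.9
t 7.75 tcp [0.5923 0.125  0.1073] xdir 83.3 tilt [-0.    -0.001 -1.   ] F [ 0.2  0.4 -1.6] w 45.8 q [-0.08  0.32 -0.21  1.71  0.07  1.12 -0.43]
0.066 [0.06 0.04 0.06] turn -0.0
0.08 [1.46 0.03 0.06] turn -0.0
0.083 [1.8  0.03 0.06] turn -0.0
0.089 [2.4  0.03 0.06] turn -0.0
0.093 [2.8  0.03 0.06] turn -0.0
```

View pics/w3.png

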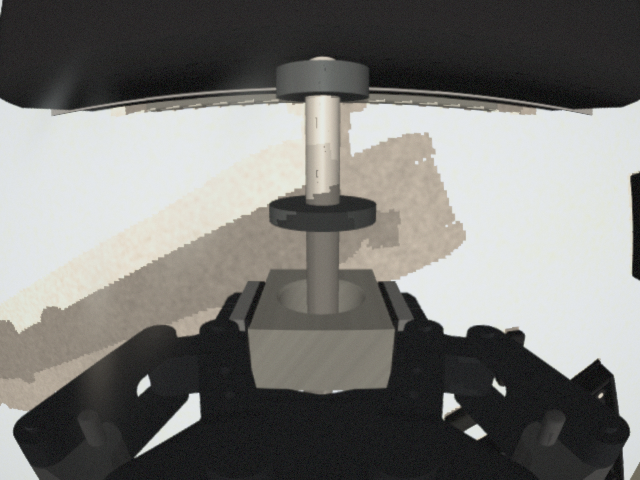

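The bar passes through the slider hole and is centred in it at column 322. The stop flange is just ahead at (322,212); the further ring at (322,78) is on the housing side.

```bash
python3 - <<'E'
from h import *
d=ld('wrist'); s=d['state']; M=R.from_rotvec(s['eef_rot']).as_matrix(); t=(cloud(d)-s['tcp_pos'])@M; W=cloud(d)
m=np.zeros((480,640),bool); m[190:240,260:385]=1; m&=(W[...,2]>.11)&(W[...,2]<.145)
for lo in (-.019,-.012,.008,.014):
    k=m&(t[...,1]>lo)&(t[...,1]<lo+.005); print(lo,k.sum(),'tool x',np.percentile(t[k][:,0],[1,10,50,90,99]).round(4),'z',np.percentile(W[k][:,2],[1,99]).round(3))
# held block front edge
k=(abs(t[...,1])<.018)&(t[...,2]>-.045)&(t[...,2]<-.037); print('block top x',np.percentile(t[k][:,0],[0.5,99.5]).round(4))
E
```

```text
-0.019 263 tool x [0.0367 0.0377 0.0415 0.0427 0.0429] z [0.111 0.132]
-0.012 474 tool x [0.0367 0.0376 0.0417 0.0427 0.0429] z [0.111 0.138]
0.008 467 tool x [0.0367 0.0376 0.0417 0.0428 0.0429] z [0.111 0.138]
0.014 321 tool x [0.0367 0.0376 0.0416 0.0428 0.043 ] z [0.111 0.134]
block top x [-0.0158  0.0084]
```

>>> step_arm(deltas=[[[3.5,0.4,0,0,0],[3.5,1.2,0,0,0],[3.5,2.0,0,0,0],[3.5,2.6,0,0,0],[3.5,2.6,0,0.3,0],[3.5,2.6,0,0.6,0],[3.5,2.6,0,0.8,0],[3.5,2.6,0,0.8,0]]])

```text
t: 8.55
tcp_pos: [0.5951, 0.1504, 0.0987]
eef_rot: [-2.348, -2.087, 0.002]
force: [-1.3, -1.6, -1.5]
gripper_width: 0.533
```

>>> step_arm(deltas=[[[3.5,0,0,0,0],[3.5,0,0,0,0],[5,0,0,0,0],[6,0,0,0,0],[8,0,0,0,0],[8.5,0,0,0,0],[8.5,0,0,0,0],[8.5,0,0,0,0]]])

```text
t: 9.35
tcp_pos: [0.5954, 0.1511, 0.0994]
eef_rot: [2.347, 2.088, 0.0]
force: [-0.3, 0.5, -0.2]
gripper_width: 0.996
```

```bash
python3 - <<'E'
from h import *; import st; st.st(); d=cam('wrist'); save(d['image'],'w4.png')
E
```

```text
t 9.35 tcp [0.5954 0.1511 0.0994] xdir 83.3 tilt [ 0. -0. -1.] F [-0.3  0.5 -0.2] w 85.1 q [-0.11  0.35 -0.22  1.69  0.08  1.11 -0.47]
```

View pics/w4.png

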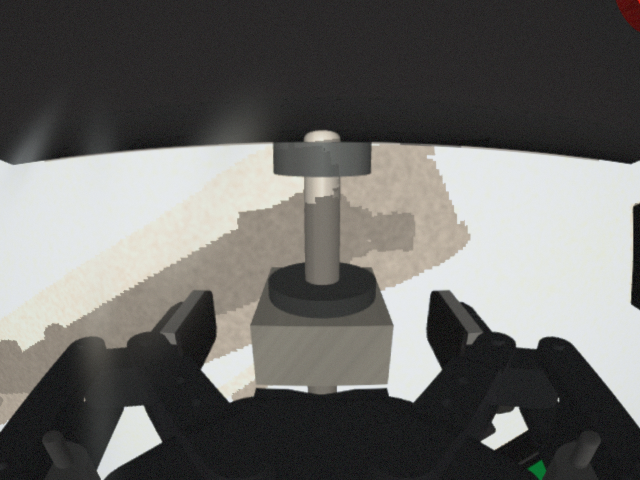

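The gripper has released the slider, which hangs on the bar at the flange, block centre near column 322. I lift straight up and check.

>>> step_arm(deltas=[[[8.5,0,0,-0.5,0],[8.5,0,0,-2,0],[8.5,0,0,-4.5,0],[8.5,0,0,-7.5,0],[8.5,0,0,-10,0],[8.5,-2,0,-12,0],[8.5,-4,0,-13,0],[8.5,-4,0,-13,0]]])

```text
t: 10.2
tcp_pos: [0.5924, 0.1079, 0.2331]
eef_rot: [2.349, 2.079, 0.005]
force: [0.6, -0.0, 1.5]
gripper_width: 0.995
```

>>> step_arm(deltas=[[[8.5,0,0,0,0],[8.5,0,0,0,0],[8.5,0,0,0,0],[8.5,0,0,0,0]]])

```text
t: 10.6
tcp_pos: [0.5904, 0.1123, 0.2286]
eef_rot: [-2.345, -2.089, 0.001]
force: [0.3, -0.1, 0.7]
gripper_width: 0.994
```

```bash
python3 - <<'E'
from plan import *; st.st(); d=cam('wrist'); save(d['image'],'w5.png')
P=cloud(d); S=C+.073*U(A2); D=P[...,:2]-S; y=D@U(A2); x=D@U(A2-np.pi/2)
m=(abs(x)<.035)&(y>-.05)&(y<.011)&(P[...,2]>.13)&(P[...,2]<.15)&(d['range_z']>0)
m&=~((abs(x)<.02)&(y>.0095))
q=np.c_[x[m],y[m]]; print(m.sum(),'top z',np.median(P[m][:,2]).round(4),np.round(cv2.minAreaRect((q*1000).astype(np.float32)),1) if 0 else cv2.minAreaRect((q*1000).astype(np.float32)))
E
```

```text
t 10.6 tcp [0.5904 0.1123 0.2286] xdir 83.4 tilt [-0.001  0.    -1.   ] F [ 0.3 -0.1  0.7] w 84.9 q [-0.06  0.23 -0.2   1.58  0.05  1.34 -0.38]
2748 top z 0.138 ((-0.09739303588867188, -2.8892526626586914), (24.35237693786621, 46.31597900390625), 89.44913482666016)
```

View pics/w5.png

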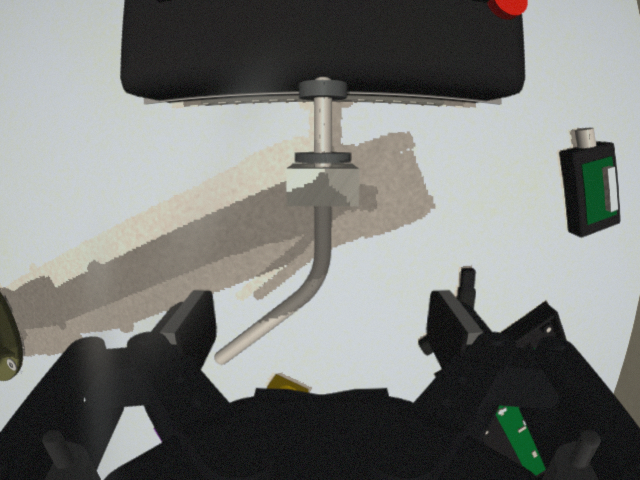

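The slider hangs at (322,185), just under the flange at (322,158). Its centre is 0 mm sideways, -3 mm along and -10 mm vertical from the seat, with the hole 0.5° off the bar. All are within limits, so I hand in.

```bash
python3 -c "
from rig import order; print(order.finish_job())"
```

```text
the job is handed in; nothing more can be done
None
```

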